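# Clamp the glued sanding block in the rocker jig

### The job

Fresh paper has been glued to the wooden sanding block and must be pressed while it sets. Snap the clamp of the plywood jig fully open by its upright handle, lay the block paper side down on the cork pad between the four corner lips, then push the handle back past its centre so that the clamp snaps down and its rubber foot holds the block. Leave the other things on the table where they are.

Things in the scene. Friction and masses are not known exactly. Their poses are not given: they have to be found in the camera images.
- jig: Gluing jig screwed to the table: plywood plate 130 (x) x 260 (y) x 15 mm. Origin: centre of the plate's underside, on the table; z up. The cork pad lies towards -y, the steel clamp stands towards +y, both on the line x = 0.
- nest (a point): Centre of the top of the cork pad (18 mm above the table), at [0, -70, 18] mm of the jig; axes as the jig's. Four L-shaped aluminium corner lips rise 8 mm above the cork round a pocket 65 (x) by 107 (y) mm; each reaches only about 15 mm along its sides, so the middle of every side is open. The plate beside the pad is 3 mm below the cork.
- clamp_pivot (a point): Axis of the clamp rocker between two dark steel cheeks (38 mm over both, 44 mm along y, up to 85 mm above the table), at [0, 50, 70] mm of the jig; the axis runs along the jig's x.
- rocker (a joint): Angle of the clamp rocker, a rigid bell crank of arm and handle: 0 = shut on nothing (start), about 0.15 = shut on the block, 1.6 = open stop. It grows as the handle swings towards the jig's +y and the arm rises. The handle leans (value - 0.75) rad from vertical towards +y. A spring drives it away from upright (0.75) to either end (up to 0.7 N m), so it snaps over once past upright.
- handle (a point): Middle of the round black grip of the rocker's handle, 90 mm from the pivot axis; about 8 N here moves it. The grip is about 23 mm thick and runs from 48 to 116 mm from the axis; below it is a 12 x 14 mm steel bar. Its top is 155 mm above the table when shut on nothing and 186 mm when upright.
- foot (a point): Centre of the underside of the rubber foot (24 mm across) on the rocker's arm (16 mm wide, 110 mm long), 100 mm along it from the pivot axis and 25 mm below its middle line. At joint value 0.15 the arm is level towards the jig's -y and the foot is 45 mm above the table, 20 mm from the nest's centre; when open (1.6) the arm stands nearly upright, its end 180 mm above the table.
- block: Wooden sanding block with paper on its underside, 55 (x) x 97 (y) x 27 (z) mm, 70 g, loose on the table, paper down. Origin: centre of its underside, z up. Its length goes along the jig's y in the nest, either way round.
- measure: Yellow tape measure, 33 x 86 x 65 mm, bystander; origin: centre of underside.
- tin: Small blue tin, 57 x 81 x 29 mm, bystander; origin: centre of underside.
- keyring: Bunch of keys with a blue tag, 101 x 122 x 8 mm, lying flat, bystander; origin: centre of underside.
- clip: Wooden clothes peg, 18 x 72 x 11 mm, lying along y, bystander; origin: centre of underside.
Mind the look-alikes: they are no part of the job. Leave any green look-alike of the block alone.

How it is judged (in metres and radians):
On the way, in this order (a step that is already met when the one before it is completed fails the run):
1. the clamp is snapped fully open (joint above 1.45) (value of joint rocker above 1.45 rad), for 0.2 s.
2. the block lies flat on the cork pad between the lips, let go, while the clamp is still open (value of joint rocker above 1.3 rad and contact force between the fingers and block below 0.1 N and x of block in the frame of nest between -0.008 and 0.008 m and y of block in the frame of nest between -0.008 and 0.008 m and z of block in the frame of nest below 0.003 m and angle between block's own z axis and vertical below 0.06 rad), for 0.2 s.
At the end, for the whole second after the job is handed in: The block lies flat, paper down, on the cork pad between the four lips (within 8 mm of its centre, lengthwise within 0.2 rad, height within 3 mm) and the clamp is snapped shut on it, foot resting on the block (joint 0.09 to 0.21), all at rest (value of joint rocker between 0.09 and 0.21 rad and x of block in the frame of nest between -0.008 and 0.008 m and y of block in the frame of nest between -0.008 and 0.008 m and z of block in the frame of nest between -0.003 and 0.003 m and angle between block's own z axis and vertical below 0.06 rad and angle between the y axis of block and the y axis of jig, either way round below 0.2 rad and linear speed of block below 0.02 m/s and velocity of joint rocker below 0.1 rad/s); the robot touches nothing.
It fails at once if a bystander is moved by more than 30 mm (distance of any of measure, tin, keyring, clip from where it was at the start of the episode above 0.03 m).
It also fails if it takes over 72 s, if anything falls off the work surface, if the arm or the gripper's body presses on something with over 40 N, if the wrist force passes 120 N, or if a joint passes its speed limit or range.

### The arm

A 6-joint arm with a two-finger parallel gripper is mounted at the origin on a cart in front of the work surface, level with it; the furniture and walls round the work are solid. World frame = base frame: x ahead of the robot, y to its left, z up, the work surface at z = 0. Lengths are in m, angles in degrees, forces in N, time in s.
With the tool pointing down it reaches from about 0.4 to 0.825 m from the base axis. Payload 7 kg.
Tool frame: the origin (TCP) lies between the finger pads; the fingertips stand 25 mm ahead of it and the grasp point (between the pads) lies 6 mm ahead of it; z points along the fingers, y is the line along which they close (so a half turn about z gives the same grasp; the last joint's range is limited). The gripper opens to 88 mm and grips with 3 to 60 N. Pads are 19 mm wide; open, the fingers measure 130 mm over their backs; the gripper's body (78 mm by 193 mm) begins 47 mm behind the grasp point.
Start: joints at [-58.722, 20.546, 0.682, 0, -70.136, -16.507], TCP at [0.172, -0.653, 0.252] pointing down, gripper open.
Joint ranges: [-176.03, 176.03], [-82.01, 121.73], [-58.28, 71.71], [-173.87, 95.51], [-174.79, -0.11], [-173.66, 173.66]. Speed limits (degrees/s): [136.94, 136.94, 172.46, 180, 180, 180].

### API

Orientations are given as [roll, pitch, yaw] about the fixed x, y, z axes, in that order (R = Rz(yaw) Ry(pitch) Rx(roll)).
In Python, from plant import r gives the robot as it stands.
- The arm moves only by the shell command python3 -m crank 'ROWS' [FORCE]. ROWS is JSON, a list of rows, each a list of 3 entries, a list of its own where there are three numbers: the turn, a rotation vector about the tool's x, y, z in degrees, then the shift along the tool's x, y, z in cm, then the closure, from -1 (fully open) to 1 (shut). In form: [[[wx, wy, wz], [dx, dy, dz], fingers], ...]. A call has 1 to 8 rows; each row shifts and turns the commanded pose from where the row before left it, along the tool's axes as they then stand; what a row does not reach is not made up. A row lasts 1/10 s, in which the tool goes at most 50 mm and 8.59 degrees, less where a joint would pass 70% of its speed; a pose out of reach is approached as far as the arm can. A call with a gripper value outside its range is refused whole. The fingers move at their own pace and stop on an object; FORCE is the grip in N (left out, the last holds). Time passes only in rows, so rows that do not move let the fingers close. It gives the time, the measured TCP pose, the force, the opening and the grip force at its end, in the units of the state.
- r.get_state(): the state, without advancing time (a new reading comes with each control period).
- r.capture(name): name is "side" or "top" or "wrist"; returns a dict with "color" (384x512x3 uint8, red, green, blue), "range_z" (384x512 float32, m along the optical axis (not along the pixel's ray), 0 where there is no reading), "intrinsics" (3x3 intrinsics, pixels), "world_from_camera" (4x4, takes a point from camera to world coordinates); the wrist camera has in their place "hand_eye" (4x4, takes a point from camera to tool coordinates, whose origin is the TCP and whose axes are the flange's). Camera axes: x right, y down, z forward; pixel columns grow to the right and rows downward; lengths in m; the calibration is good to about 2 mm. A picture is of the moment at which its call begins: read the wrist's pose just before it.
- r.close_job(): hands the job in; it is judged then, once.
The state is a dict: "time_s": time; "joints": joint angles; "qd": joint speeds; "joint_torque": joint torques, N m; "tcp_pos": TCP position; "eef_rot": TCP orientation; "contact_force": force on the tool from outside, world axes, zero at the start; "moment": the same for the moment, N m; "gripper_width": finger opening in m; "gripper_force": force on a finger pad.
Only numpy, scipy, OpenCV 4.12 (cv2) and the standard library are available. Lean on these libraries where they do the work, as an engineer would, in place of code of your own. Each camera call takes 0.05 s, during which the arm holds its last target. There are 200 camera calls.

## Working session

There is one attempt and no reset: what is moved stays moved. The work goes in short steps, Python scripts to look and compute and a shell command to move; the robot and the scene stay as the last step left them, time stands still between calls to the robot, and variables do not carry over. Pictures are saved under pics/ and viewed, at most 10 in all, crops included, and the job is handed in when it is done.

```bash
mkdir -p pics; ls
cat > h.py <<'E'
import numpy as np,cv2,json
from plant import r
def cap(n):
    c=r.capture(n); np.savez(f'{n}.npz',**c); return c
def pts(c):
    K=c['intrinsics'];z=c['range_z'];v,u=np.mgrid[:384,:512]
    P=np.stack([(u-K[0,2])/K[0,0]*z,(v-K[1,2])/K[1,1]*z,z,np.ones_like(z)],-1)
    return (P@c['world_from_camera'].T)[...,:3]
E
python3 - <<'E'
from h import *
s=r.get_state();print(s)
a=cap('top');b=cap('side')
for n,c in(('top',a),('side',b)):
    cv2.imwrite(f'pics/{n}0.png',cv2.resize(c['color'][...,::-1],(800,600)));print(n,c['world_from_camera'].round(3).tolist(),c['intrinsics'].tolist())
E
```

```text
pics
{'time_s': 0.0, 'joints': array([-5.87210262e+01,  2.05925622e+01,  6.34333661e-01, -2.16686463e-02,
       -7.01368503e+01, -1.65067017e+01]), 'qd': array([ 0.10528603, -0.02049826, -0.04934042, -0.01427225,  0.00580636,
       -0.05511522]), 'joint_torque': array([-1.02944472e-03, -5.82719135e+01,  2.93062520e+01,  6.99750960e+00,
        7.18108247e-03, -1.74042757e-04]), 'tcp_pos': array([ 0.17197717, -0.65225542,  0.25060933]), 'eef_rot': array([ 1.79903052e+02, -7.48701644e-03, -1.65235101e+02]), 'contact_force': array([ 0.46224626,  0.93717002, -0.73949886]), 'moment': array([-0.00577923, -0.01015938,  0.0308697 ]), 'gripper_force': 0.0, 'gripper_width': 0.08780000444222986}
top [[-0.012, -0.998, 0.062, 0.491], [-1.0, 0.011, -0.011, -0.086], [0.01, -0.062, -0.998, 1.375], [0.0, 0.0, 0.0, 1.0]] [[401.6911640965461, 0.0, 259.42037443531893], [0.0, 401.6911640965461, 186.67172011727592], [0.0, 0.0, 1.0]]
side [[-0.94, -0.178, 0.292, 0.234], [-0.342, 0.529, -0.777, 0.742], [-0.016, -0.83, -0.558, 0.708], [0.0, 0.0, 0.0, 1.0]] [[386.48276806636494, 0.0, 248.59932000558874], [0.0, 386.48276806636494, 184.14657268008122], [0.0, 0.0, 1.0]]
```

View pics/top0.png

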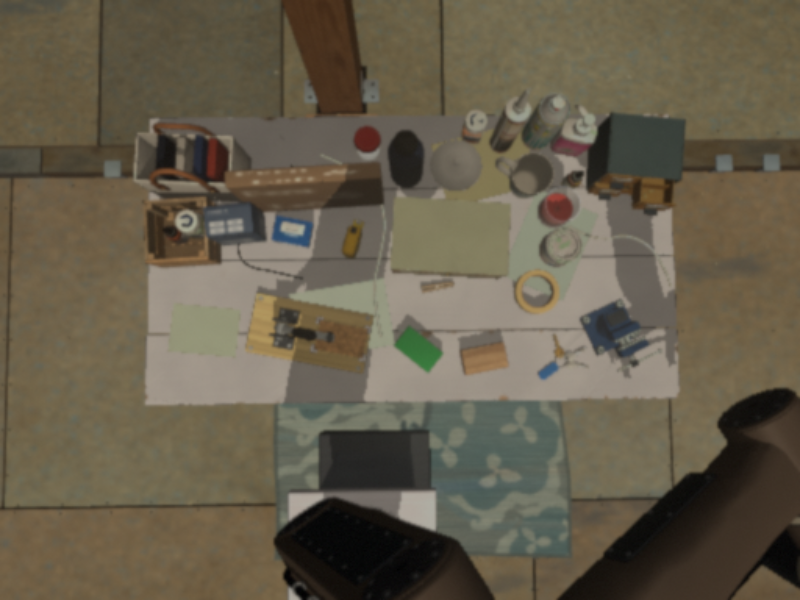

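View pics/side0.png

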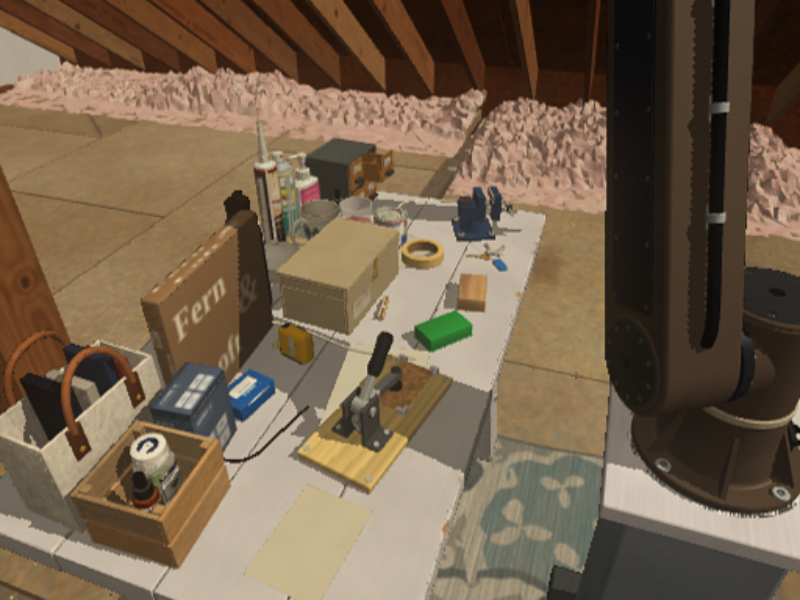

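The top view, in its 800x600 picture, shows the jig at about (312,332), with the clamp towards the left (world +y) and the cork at (345,340). There are two candidates for the block: a wooden one at (485,352) and a green one at (418,348). The wooden one fits, since the green is the named look-alike. I'll confirm it in a crop and measure.

```bash
cat >> h.py <<'E'
def ray(c,uv,z):
    uv=np.atleast_2d(uv).astype(float);K=c['intrinsics'];T=c['world_from_camera']
    d=np.c_[(uv[:,0]-K[0,2])/K[0,0],(uv[:,1]-K[1,2])/K[1,1],np.ones(len(uv))]@T[:3,:3].T
    return T[:3,3]+d*((z-T[2,3])/d[:,2])[:,None]
def rect(c,m,z):
    cs,_=cv2.findContours(m.astype(np.uint8),cv2.RETR_EXTERNAL,cv2.CHAIN_APPROX_NONE)
    k=max(cs,key=cv2.contourArea)[:,0]
    p=ray(c,k,z)[:,:2]; b=cv2.minAreaRect((p*1000).astype(np.float32)); return b,k.mean(0),p
E
python3 - <<'E'
from h import *
a=dict(np.load('top.npz'));P=pts(a);hsv=cv2.cvtColor(a['color'],cv2.COLOR_RGB2HSV)
def show(n,u0,u1,v0,v1):
    print(n);w=P[v0:v1,u0:u1,2];print('table z',np.median(w))
for n,(u,v) in dict(wood=(310,226),green=(268,223),jig=(175,200),jigend=(170,225),cork=(225,215),tableb=(340,225)).items():
    print(n,hsv[v,u],P[v,u].round(4))
big=cv2.resize(a['color'][175:255,150:400,::-1],(800,256),interpolation=cv2.INTER_CUBIC)
s=dict(np.load('side.npz'))['color'][190:330,180:330,::-1]
s=cv2.resize(s,(366,342),interpolation=cv2.INTER_CUBIC)
o=np.zeros((600,800,3),np.uint8);o[:256]=big;o[258:,:366]=s
cv2.imwrite('pics/crop.png',o)
sub=P[175:255,280:335,2]; print((sub[::6,::5]*1000).astype(int))
E
```

```text
wood [ 15 117 137] [ 0.4415 -0.2677  0.0324]
green [ 61 130 112] [ 0.453  -0.128   0.0283]
jig [ 20 117 131] [0.5337 0.1847 0.0147]
jigend [ 20 120 161] [0.4497 0.2017 0.0132]
cork [ 16 129 105] [0.4812 0.0161 0.0174]
tableb [ 17  34 156] [ 0.4421 -0.3766 -0.0084]
[[  36   86   53   85   91   99  112  107  110   -3    2]
 [   8   12    5   -7   -4    0   -2    0    1    0   14]
 [   3    0   -1    0   -3    0   -9   -4   -2    3   20]
 [  -1   -1    1    0    0   -2    1    0    0   -7    0]
 [   0    0   -1   -5    2   -6    0   -8   -2   -4    2]
 [   0   -7   -2   -7   -1    4    0    1    2   -1    0]
 [-136 -141  -24   -6   -3   -3   -5   -7   -4   -4   -2]
 [  -4    3   -3    1   -1   -3    0   -5    0    1   -2]
 [  30   -3    0    0   26   25   29   25   25    0   -3]
 [  26    0   -1    8   28   24   24   30   28   -1   -4]
 [   0    0   -2   -2   25   26   28   29   25   -1   -1]
 [   4    4    1   -3   -4    0   -1    0   -3    1    2]
 [   2    0   -3   -1    0   -2   -1    1   -1    0   -5]
 [   0   -4   -5   -2   -1    0    0    1   -1    0    2]]
```

View pics/crop.png

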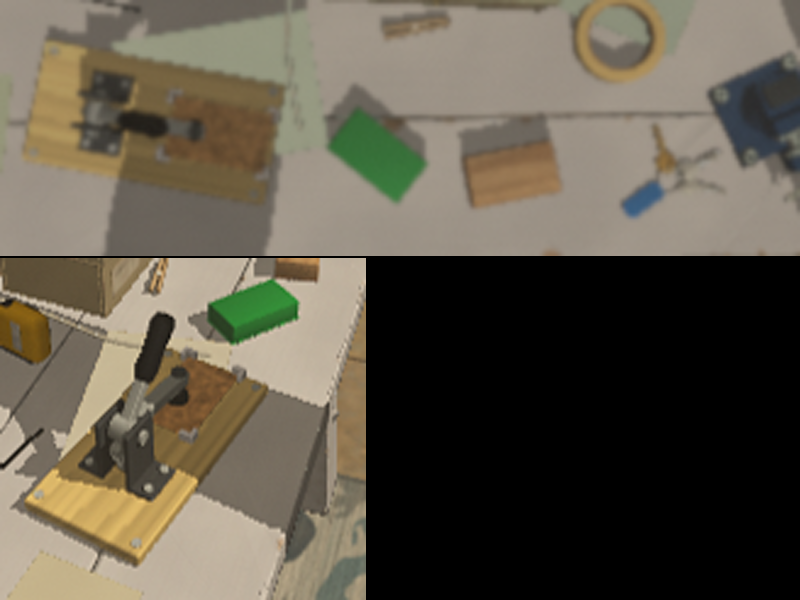

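The crop confirms it: the wooden block (crop (512,174)) is a plain wood brick, and the green one (crop (377,155)) is the look-alike. Next I measure their poses.

Run:
```python
from h import *
a=dict(np.load('top.npz'));P=pts(a);hsv=cv2.cvtColor(a['color'],cv2.COLOR_RGB2HSV)
m=(hsv[...,0]>8)&(hsv[...,0]<28)&(hsv[...,1]>75)
def reg(u0,u1,v0,v1):
    k=np.zeros_like(m);k[v0:v1,u0:u1]=1;return m&k
print('block',rect(a,reg(290,332,205,245),.027)[0:2])
q=rect(a,reg(150,250,180,245),.015);print('jig',q[:2]);print(cv2.boxPoints(q[0]))
# block by depth
d=(P[...,2]>.015)&(P[...,2]<.045);k=np.zeros_like(d);k[200:245,290:332]=1
print('blkdepth',rect(a,d&k,.027)[0])
# cork mask
c=reg(150,250,180,245)&(hsv[...,0]<18)&(hsv[...,1]>100)
c=cv2.morphologyEx(c.astype(np.uint8),cv2.MORPH_OPEN,np.ones((3,3)));q=rect(a,c,.018);print('cork',q[:2],c.sum())
# side view
b=dict(np.load('side.npz'));h2=cv2.cvtColor(b['color'],cv2.COLOR_RGB2HSV);Pb=pts(b)
mb=(h2[...,0]>8)&(h2[...,0]<30)&(h2[...,1]>70)&(Pb[...,2]<.03)&(Pb[...,2]>.006)&(Pb[...,0]>.3)
pp=Pb[mb&(Pb[...,1]>-.03)&(Pb[...,1]<.3)&(Pb[...,0]<.62)];print('jig side',cv2.minAreaRect((pp[:,:2]*1000).astype(np.float32)))
mt=(Pb[...,2]>.02)&(Pb[...,2]<.034)&(Pb[...,1]<-.2)&(Pb[...,1]>-.33)&(Pb[...,0]<.52)&(Pb[...,0]>.36)&(h2[...,1]>80)
print('blk side',mt.sum(),rect(b,mt,.027)[0],np.median(Pb[mt],0))
# clamp top points
hp=Pb[(Pb[...,2]>.1)&(Pb[...,1]>-.05)&(Pb[...,1]<.2)&(Pb[...,0]>.4)&(Pb[...,0]<.6)];print('handle',hp.mean(0),hp.min(0),hp.max(0))
```

```text
block (((431.7268981933594, -266.891845703125), (54.79654312133789, 94.75506591796875), 10.515037536621094), array([309.52439024, 228.97560976]))
jig (((490.56915283203125, 108.29515838623047), (258.12445068359375, 130.05551147460938), 78.80223846435547), array([199.22844828, 212.95258621]))
[[401.71597   -5.681938]
 [529.2956   -30.93821 ]
 [579.42236  222.27225 ]
 [451.8427   247.52853 ]]
blkdepth ((431.788818359375, -267.22552490234375), (54.79654312133789, 95.43388366699219), 10.515037536621094)
cork (((476.42376708984375, 39.2726936340332), (104.12301635742188, 63.75895309448242), 78.05564880371094), array([216.79090909, 216.3       ])) 515
jig side ((515.1339111328125, 106.88095092773438), (262.4784851074219, 180.63131713867188), 78.49308013916016)
blk side 315 ((431.2420654296875, -259.8471984863281), (54.21040344238281, 102.22069549560547), 10.00241470336914) [ 0.43076567 -0.25841322  0.02637431]
handle [0.48873978 0.11336223 0.13140898] [0.47582777 0.08509927 0.10014934] [0.50359021 0.14226499 0.15819518]
```

```bash
cat >> h.py <<'E'
from scipy.spatial.transform import Rotation as Ro
J0=np.array([.4906,.1083]);JY=np.array([.194,.981]);JX=np.array([.981,-.194])
def jig(x,y): return J0+x*JX+y*JY
def delta(x,y,z,yaw,p=True):
    s=r.get_state();R=Ro.from_euler('xyz',s['eef_rot'],degrees=True);T=Ro.from_euler('xyz',[180,0,yaw],degrees=True)
    d=R.inv().apply(np.array([x,y,z])-s['tcp_pos'])*100;w=(R.inv()*T).as_rotvec(degrees=True)
    print('t',s['time_s'],'tcp',s['tcp_pos'].round(4),s['eef_rot'].round(1),'j',s['joints'].round(0),'F',s['contact_force'].round(1),'w',round(s['gripper_width'],4),'gf',s['gripper_force'])
    print('shift cm',d.round(2),'turn',w.round(1))
E
python3 -m crank '[[[0,0,-8],[0,0,0],1],[[0,0,-8],[0,0,0],1],[[0,0,-8],[0,0,0],1],[[0,0,-8],[0,0,0],1],[[0,0,-8],[0,0,0],1],[[0,0,-8],[0,0,0],1],[[0,0,-8],[0,0,0],1],[[0,0,-8],[0,0,0],1]]' 30
python3 -c "
from h import *
delta(.5,-.4,.25,-101.2)
print(jig(0,-75))"
```

```text
time_s: 0.9
tcp_pos: [0.172, -0.6524, 0.251]
eef_rot: [180.0, 0.0, -100.9]
contact_force: [0.1, -0.3, 0.2]
gripper_width: 0.0292
gripper_force: 0.0
t 0.9 tcp [ 0.172  -0.6524  0.251 ] [ 180.     0.  -100.9] j [-59.  21.   1.  -0. -70.  48.] F [ 0.1 -0.3  0.2] w 0.0292 gf 0.0
shift cm [-30.99 -27.43   0.11] turn [0.  0.  0.3]
[-14.0594 -73.4667]
```

```bash
python3 -m crank '[[[0,0,0],[-3.4,-3.4,0],1],[[0,0,0],[-3.4,-3.4,0],1],[[0,0,0],[-3.4,-3.4,0],1],[[0,0,0],[-3.4,-3.4,0],1],[[0,0,0],[-3.4,-3.4,0],1],[[0,0,0],[-3.4,-3.4,0],1],[[0,0,0],[-3.4,-3.4,0],1],[[0,0,0],[-3.4,-3.4,0],1]]' 30
python3 -c "
from h import *
delta(*jig(0,-.075),.25,-101.2)"
```

```text
time_s: 1.7
tcp_pos: [0.4931, -0.4373, 0.2513]
eef_rot: [180.0, 0.0, -101.2]
contact_force: [-0.3, -1.3, 0.4]
gripper_width: 0.0003
gripper_force: 0.0
t 1.7 tcp [ 0.4931 -0.4373  0.2513] [ 180.     0.  -101.2] j [-25.  19.  -1.  -0. -69.  13.] F [-0.3 -1.3  0.4] w 0.0003 gf 0.0
shift cm [-45.97  10.86   0.15] turn [ 0.  0. -0.]
```

```bash
python3 -m crank '[[[0,0,0],[-4.5,1.3,0],1],[[0,0,0],[-4.5,1.3,0],1],[[0,0,0],[-4.5,1.3,0],1],[[0,0,0],[-4.5,1.3,0],1],[[0,0,0],[-4.5,1.3,0],1],[[0,0,0],[-4.5,1.3,0],1],[[0,0,0],[-4.5,1.3,0],1],[[0,0,0],[-4.5,1.3,0],1]]'
python3 -m crank '[[[0,0,0],[-4,0,0],1],[[0,0,0],[-4,0,0],1],[[0,0,0],[0,0,0],1],[[0,0,0],[0,0,0],1]]'
python3 -c "
from h import *
delta(*jig(0,-.070),.160,-101.2)"
```

```text
time_s: 2.5
tcp_pos: [0.4592, -0.0638, 0.2515]
eef_rot: [-180.0, 0.0, -101.2]
contact_force: [1.1, 0.5, 0.9]
gripper_width: 0.0005
gripper_force: 0.0
time_s: 2.9
tcp_pos: [0.4753, 0.0137, 0.2512]
eef_rot: [180.0, -0.0, -101.1]
contact_force: [-0.3, -0.9, -0.1]
gripper_width: 0.0005
gripper_force: 0.0
t 2.9 tcp [0.4753 0.0137 0.2512] [ 180.    -0.  -101.1] j [ 25.   1. -24.  -0. -65. -37.] F [-0.3 -0.9 -0.1] w 0.0005 gf 0.0
shift cm [-2.58  0.32  9.12] turn [ 0.  -0.   0.1]
```

```bash
python3 -m crank '[[[0,0,0],[0,0.3,3.1],1],[[0,0,0],[0,0,3],1],[[0,0,0],[0,0,3],1],[[0,0,0],[-1.8,0,0],1],[[0,0,0],[-1.8,0,0],1],[[0,0,0],[-1.2,0,0],1],[[0,0,0],[-1.2,0,-0.4],1],[[0,0,0],[-1.2,0,-0.4],1]]'
python3 -m crank '[[[0,0,0],[-1.2,0,-0.4],1],[[0,0,0],[-1.2,0,-0.4],1],[[0,0,0],[-1.2,0,-0.4],1]]'
python3 - <<'E'
from h import *
delta(*jig(0,.029),.190,-101.2)
b=cap('side');cv2.imwrite('pics/side1.png',cv2.resize(b['color'][180:320,150:350,::-1],(800,560),interpolation=cv2.INTER_CUBIC))
E
```

```text
time_s: 3.7
tcp_pos: [0.4849, 0.0788, 0.1702]
eef_rot: [179.8, -0.7, -101.2]
contact_force: [-6.4, -34.8, 29.8]
gripper_width: 0.0002
gripper_force: 18.6
time_s: 4.0
tcp_pos: [0.4931, 0.1172, 0.1819]
eef_rot: [180.0, -0.2, -101.3]
contact_force: [-1.7, -6.8, 5.5]
gripper_width: 0.0006
gripper_force: 3.5
t 4.0 tcp [0.4931 0.1172 0.1819] [ 180.    -0.2 -101.3] j [ 36.   8. -26.   0. -56. -47.] F [-1.7 -6.8  5.5] w 0.0006 gf 3.484157716493428
shift cm [-1.97  0.08 -0.81] turn [ 0.  -0.2 -0.1]
```

View pics/side1.png

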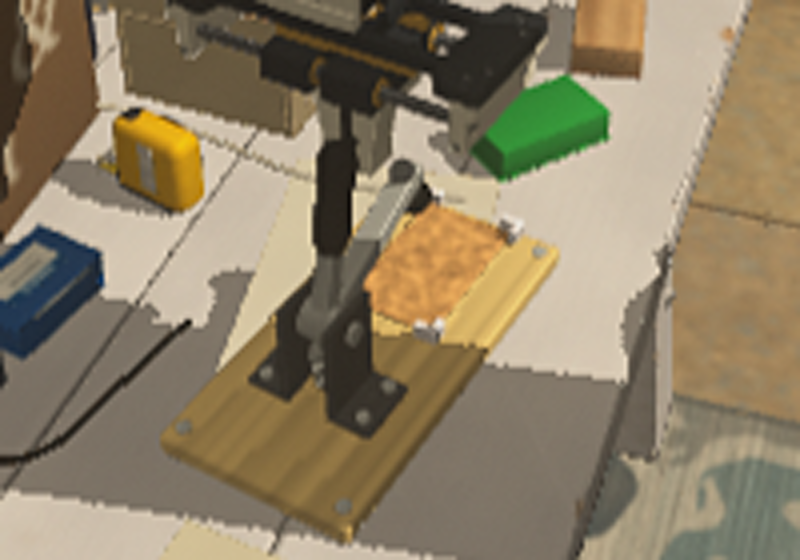

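The side crop shows the handle (335,190) nearly upright with the fingers behind it. The foot has lifted to (415,185). I'll keep pushing past upright.

```bash
python3 -m crank '[[[0,0,0],[-1.0,0,-0.3],1],[[0,0,0],[-1.0,0,-0.3],1],[[0,0,0],[-1.0,0,-0.1],1],[[0,0,0],[-1.0,0,0],1],[[0,0,0],[0,0,-1],1],[[0,0,0],[0,0,-4],1],[[0,0,0],[0,0,-4],1],[[0,0,0],[0,0,0],1]]'
python3 - <<'E'
from h import *
delta(*jig(0,-.08),.25,-101.2)
b=cap('side');P=pts(b)
d=(P[...,:2]-J0);jx=d@JX;jy=d@JY;k=(abs(jx)<.03)&(P[...,2]>.1)&(P[...,2]<.2)&(abs(jy-.06)<.15)
print([(round(np.median(jy[k&(abs(P[...,2]-z)<.006)]),3),z) for z in(.11,.13,.15,.17,.19)])
cv2.imwrite('pics/side2.png',cv2.resize(b['color'][140:320,130:370,::-1],(800,600),interpolation=cv2.INTER_CUBIC))
E
```

```text
time_s: 4.85
tcp_pos: [0.5039, 0.1599, 0.284]
eef_rot: [-179.6, 0.3, -101.2]
contact_force: [0.7, 0.2, -0.6]
gripper_width: 0.0007
gripper_force: 0.0
t 4.85 tcp [0.5039 0.1599 0.284 ] [-179.6    0.3 -101.2] j [ 39.   5. -15.   0. -69. -50.] F [ 0.7  0.2 -0.6] w 0.0007 gf 0.0
shift cm [13.34  0.34  3.32] turn [-0.4  0.3  0. ]
[(np.float64(0.055), 0.11), (np.float64(0.104), 0.13), (np.float64(0.128), 0.15), (np.float64(0.037), 0.17), (np.float64(nan), 0.19)]
  return _methods._mean(a, axis=axis, dtype=dtype,
  ret = ret.dtype.type(ret / rcount)
```

View pics/side2.png

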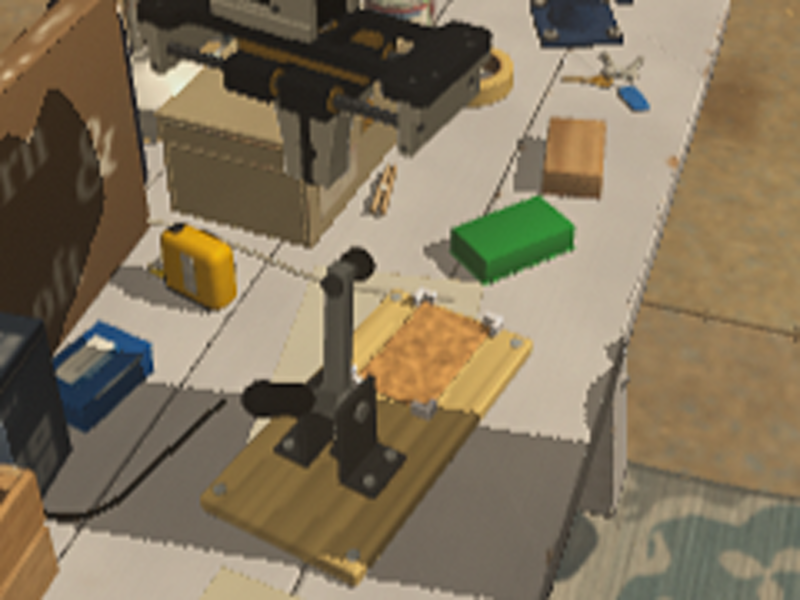

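The clamp now stands fully open: the arm is upright at (340,330) and the handle is down at (280,398). Next is the block.

```bash
python3 -m crank '[[[0,0,0],[4.2,1.5,0],1],[[0,0,0],[4.2,1.5,0],-1],[[0,0,0],[4.2,1.5,0],-1],[[0,0,0],[4.2,1.5,0],-1],[[0,0,0],[4.2,1.5,0],-1],[[0,0,0],[4.2,1.5,0],-1],[[0,0,0],[4.2,1.5,0],-1],[[0,0,0],[4.2,1.5,0],-1]]'
python3 -c "
from h import *
delta(.4317,-.267,.20,-79.5)"
```

```text
time_s: 5.7
tcp_pos: [0.3166, -0.1485, 0.2775]
eef_rot: [-180.0, 0.0, -101.2]
contact_force: [1.1, -1.0, -0.5]
gripper_width: 0.0508
gripper_force: 0.0
t 5.7 tcp [ 0.3166 -0.1485  0.2775] [-180.     0.  -101.2] j [  8. -14. -33.  -0. -71. -19.] F [ 1.1 -1.  -0.5] w 0.0508 gf 0.0
shift cm [  9.4  -13.59   7.75] turn [ -0.    0.  -21.7]
```

```bash
python3 -m crank '[[[0,0,0],[2.4,-3.4,0],-1],[[0,0,0],[2.4,-3.4,0],-1],[[0,0,0],[2.3,-3.4,2],-1],[[0,0,0],[2.3,-3.4,2],-1],[[0,0,-7.2],[0,0,2],-1],[[0,0,-7.2],[0,0,1.7],-1],[[0,0,-7.2],[0,0,0],-1],[[0,0,0],[0,0,0],-1]]'
python3 -m crank '[[[0,0,0],[0,0,0],-1],[[0,0,0],[0,0,0],-1]]'
python3 - <<'E'
from h import *
delta(.4317,-.267,.20,-79.5)
s=r.get_state();c=cap('wrist');T=np.eye(4);T[:3,:3]=Ro.from_euler('xyz',s['eef_rot'],degrees=True).as_matrix();T[:3,3]=s['tcp_pos']
c['world_from_camera']=T@c['hand_eye']
P=pts(c);h=cv2.cvtColor(c['color'],cv2.COLOR_RGB2HSV)
d=(P[...,2]>.02)&(P[...,2]<.036)&(c['range_z']>0)&(h[...,0]<25)&(h[...,1]>70)&(abs(P[...,0]-.4317)<.06)&(abs(P[...,1]+.267)<.08)
d=cv2.morphologyEx(d.astype(np.uint8),cv2.MORPH_OPEN,np.ones((3,3)))
q=rect(c,d,.027);print(q[:2],d.sum())
o=c['color'][...,::-1].copy();o[d>0]=o[d>0]//2+[127,0,0]
cv2.imwrite('pics/w1.png',o)
E
```

```text
time_s: 6.5
tcp_pos: [0.4327, -0.2661, 0.1994]
eef_rot: [179.9, 0.1, -79.5]
contact_force: [0.3, -0.1, 0.6]
gripper_width: 0.0877
gripper_force: 0.0
time_s: 6.7
tcp_pos: [0.4335, -0.2661, 0.201]
eef_rot: [-180.0, -0.0, -79.8]
contact_force: [-0.3, 0.4, -0.7]
gripper_width: 0.0876
gripper_force: 0.0
t 6.7 tcp [ 0.4335 -0.2661  0.201 ] [-180.    -0.   -79.8] j [ -9.   7. -24.  -0. -59.  20.] F [-0.3  0.4 -0.7] w 0.0876 gf 0.0
shift cm [0.06 0.19 0.1 ] turn [-0.  -0.  -0.3]
(((431.2132568359375, -269.140869140625), (53.940269470214844, 93.41252136230469), 10.53458023071289), array([254.77385159, 172.65017668])) 4532
```

View pics/w1.png

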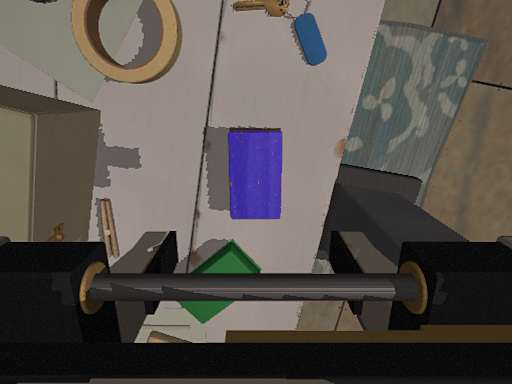

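The wrist view shows the block, tinted, at (255,173), which agrees with the top view. I'll descend and grasp.

```bash
python3 -m crank '[[[0,0,0],[0.3,0.2,4],-1],[[0,0,0],[0,0,4],-1],[[0,0,0],[0,0,4],-1],[[0,0,0],[0,0,3],-1],[[0,0,0],[0,0,1.6],-1],[[0,0,0],[0,0,0.5],-1],[[0,0,0],[0,0,0],-1],[[0,0,0],[0,0,0],-1]]'
python3 -c "
from h import *
delta(.4315,-.2685,.029,-79.5)"
```

```text
time_s: 7.55
tcp_pos: [0.4328, -0.2696, 0.0306]
eef_rot: [-179.9, -0.0, -79.6]
contact_force: [-0.1, -0.3, 1.4]
gripper_width: 0.0878
gripper_force: 0.0
t 7.55 tcp [ 0.4328 -0.2696  0.0306] [-179.9   -0.   -79.6] j [-10.  20. -35.   0. -35.  20.] F [-0.1 -0.3  1.4] w 0.0878 gf 0.0
shift cm [-0.14  0.11  0.16] turn [-0.1 -0.  -0.1]
```

```bash
python3 -m crank '[[[0,0,0],[-0.1,0.1,0.1],1],[[0,0,0],[0,0,0],1],[[0,0,0],[0,0,0],1],[[0,0,0],[0,0,0],1],[[0,0,0],[0,0,0],1],[[0,0,0],[0,0,0],1],[[0,0,0],[0,0,0],1],[[0,0,0],[0,0,0],1]]' 20
python3 -m crank '[[[0,0,0],[0,0,-2],1],[[0,0,0],[0,0,-4],1],[[0,0,0],[0,0,-4],1],[[0,0,7.2],[0,0,0],1],[[0,0,7.2],[0,0,0],1],[[0,0,7.3],[0,0,0],1],[[0,0,0],[0,0,0],1]]'
python3 -c "
from h import *
delta(*jig(0,-.07),.13,-101.2)"
```

```text
time_s: 8.35
tcp_pos: [0.4309, -0.2687, 0.0288]
eef_rot: [-180.0, -0.0, -79.6]
contact_force: [-0.3, 0.7, 5.1]
gripper_width: 0.0549
gripper_force: 20.0
time_s: 9.05
tcp_pos: [0.4304, -0.2686, 0.1283]
eef_rot: [180.0, 0.0, -101.5]
contact_force: [-0.4, -0.3, -0.4]
gripper_width: 0.0555
gripper_force: 20.0
t 9.05 tcp [ 0.4304 -0.2686  0.1283] [ 180.     0.  -101.5] j [-10.  12. -30.  -0. -49.  -2.] F [-0.4 -0.3 -0.4] w 0.0555 gf 20.001365840435028
shift cm [-31.13   1.55  -0.16] turn [ 0.   0.  -0.3]
```

```bash
python3 -m crank '[[[0,0,-0.3],[-4.4,0.2,0],1],[[0,0,0],[-4.4,0.2,0],1],[[0,0,0],[-4.4,0.2,0],1],[[0,0,0],[-4.4,0.2,0],1],[[0,0,0],[-4.4,0.2,0],1],[[0,0,0],[-4.4,0.2,0],1],[[0,0,0],[-4.4,0.2,0],1],[[0,0,0],[0,0,0],1]]'
python3 -m crank '[[[0,0,0],[0,0,0],1],[[0,0,0],[0,0,0],1]]'
python3 - <<'E'
from h import *
delta(*jig(0,-.07),.047,-101.2)
a=cap('top');h=cv2.cvtColor(a['color'],cv2.COLOR_RGB2HSV)
m=(h[...,0]>8)&(h[...,0]<28)&(h[...,1]>75)
m[:,:150]=0;m[:,250:]=0;m[:180]=0;m[245:]=0
q=rect(a,m,.015);print(q[0])
b=cap('side');cv2.imwrite('pics/side3.png',cv2.resize(b['color'][150:330,150:390,::-1],(800,600),interpolation=cv2.INTER_CUBIC))
E
```

```text
time_s: 9.85
tcp_pos: [0.4774, 0.0405, 0.1287]
eef_rot: [-179.9, 0.0, -100.5]
contact_force: [-0.4, -1.3, -0.4]
gripper_width: 0.0554
gripper_force: 20.0
time_s: 10.05
tcp_pos: [0.4756, 0.0358, 0.1282]
eef_rot: [179.9, -0.0, -100.9]
contact_force: [0.2, -0.1, -1.3]
gripper_width: 0.055
gripper_force: 20.0
t 10.05 tcp [0.4756 0.0358 0.1282] [ 179.9   -0.  -100.9] j [ 28.   9. -33.  -0. -48. -39.] F [ 0.2 -0.1 -1.3] w 0.055 gf 19.999685883522034
shift cm [-0.41 -0.07  8.12] turn [ 0.1 -0.   0.3]
((481.4261474609375, 148.81784057617188), (238.3211669921875, 191.4979705810547), 89.29003143310547)
```

View pics/side3.png

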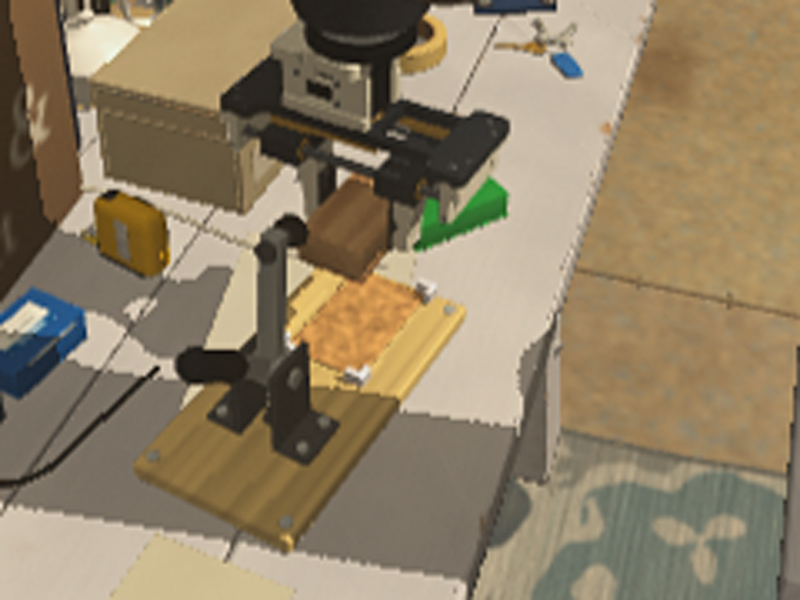

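The side crop shows the block (345,225) held level over the pad (365,320), with the clamp arm clear. Lowering.

```bash
python3 -m crank '[[[0,0,0.3],[-0.4,-0.1,2],1],[[0,0,0],[0,0,2],1],[[0,0,0],[0,0,1.5],1],[[0,0,0],[0,0,0.5],1],[[0,0,0],[0,0,0],1],[[0,0,0],[0,0,0],1]]'
python3 -c "
from h import *
delta(*jig(0,-.07),.047,-101.2)"
```

```text
time_s: 10.75
tcp_pos: [0.4783, 0.0397, 0.0692]
eef_rot: [-180.0, 0.0, -101.4]
contact_force: [1.2, -0.4, -0.2]
gripper_width: 0.0553
gripper_force: 20.0
t 10.75 tcp [0.4783 0.0397 0.0692] [-180.     0.  -101.4] j [ 28.  14. -37.   0. -39. -40.] F [ 1.2 -0.4 -0.2] w 0.0553 gf 19.999949634075165
shift cm [0.04 0.13 2.22] turn [-0.   0.  -0.2]
```

```bash
python3 -m crank '[[[0,0,0],[0,0.1,0.7],1],[[0,0,0],[0,0,0.6],1],[[0,0,0],[0,0,0.5],1],[[0,0,0],[0,0,0.3],1],[[0,0,0],[0,0,0],1],[[0,0,0],[0,0,0],1],[[0,0,0],[0,0,0],1]]'
python3 -c "
from h import *
delta(*jig(0,-.07),.047,-101.2)"
```

```text
time_s: 11.45
tcp_pos: [0.477, 0.0403, 0.0476]
eef_rot: [-180.0, 0.0, -101.3]
contact_force: [-0.1, -0.4, -0.5]
gripper_width: 0.0553
gripper_force: 20.0
t 11.45 tcp [0.477  0.0403 0.0476] [-180.     0.  -101.3] j [ 28.  16. -38.   0. -36. -40.] F [-0.1 -0.4 -0.5] w 0.0553 gf 19.99969571828842
shift cm [ 0.06 -0.01  0.06] turn [-0.   0.  -0.1]
```

```bash
python3 -m crank '[[[0,0,0],[0,0,0.1],1],[[0,0,0],[0,0,0],-0.2],[[0,0,0],[0,0,0],-0.4],[[0,0,0],[0,0,0],-0.4],[[0,0,0],[0,0,0],-0.6],[[0,0,0],[0,0,0],-0.6],[[0,0,0],[0,0,-2],-0.6],[[0,0,0],[0,0,-4],-0.6]]'
python3 -m crank '[[[0,0,0],[0,0,-4],1],[[0,0,0],[0,0,-5],1],[[0,0,0],[0,0,-5],1],[[0,0,0],[0,0,-3],1],[[0,0,0],[0,0,0],1],[[0,0,0],[0,0,0],1]]' 30
python3 - <<'E'
from h import *
delta(*jig(0,.18),.27,-101.2)
s=r.get_state();c=cap('wrist');T=np.eye(4);T[:3,:3]=Ro.from_euler('xyz',s['eef_rot'],degrees=True).as_matrix();T[:3,3]=s['tcp_pos']
c['world_from_camera']=T@c['hand_eye']
P=pts(c);d=(P[...,2]>.038)&(P[...,2]<.052)&(abs(P[...,0]-.477)<.05)&(abs(P[...,1]-.04)<.075)
d=cv2.morphologyEx(d.astype(np.uint8),cv2.MORPH_OPEN,np.ones((3,3)))
if d.any(): print('wrist block',rect(c,d,.045)[0],np.median(P[d>0],0))
b=cap('side');P=pts(b);d=(P[...,2]>.038)&(P[...,2]<.052)&(abs(P[...,0]-.477)<.05)&(abs(P[...,1]-.04)<.07)
print('side z',np.median(P[d],0),'nest',jig(0,-.07))
o=np.zeros((600,800,3),np.uint8);o[:384,:512]=c['color'][...,::-1];o[300:,400:]=cv2.resize(b['color'][190:325,180:360,::-1],(400,300))
cv2.imwrite('pics/p4.png',o)
E
```

```text
time_s: 12.25
tcp_pos: [0.475, 0.0394, 0.1048]
eef_rot: [179.7, -0.2, -101.4]
contact_force: [0.8, 0.1, 0.2]
gripper_width: 0.0703
gripper_force: 0.0
time_s: 12.85
tcp_pos: [0.4768, 0.0403, 0.2771]
eef_rot: [-179.9, 0.1, -101.3]
contact_force: [0.0, -0.1, -0.5]
gripper_width: 0.0277
gripper_force: 0.0
t 12.85 tcp [0.4768 0.0403 0.2771] [-1.799e+02  1.000e-01 -1.013e+02] j [ 28.   1. -21.  -0. -68. -40.] F [ 0.  -0.1 -0.5] w 0.0277 gf 0.0
shift cm [-24.93   0.04   0.74] turn [-0.1  0.1 -0.1]
wrist block ((475.69439697265625, 39.950836181640625), (93.57172393798828, 54.64878845214844), 78.7219009399414) [0.47537348 0.03730563 0.04574532]
side z [0.47560331 0.04905352 0.04461345] nest [0.47702 0.03963]
```

View pics/p4.png

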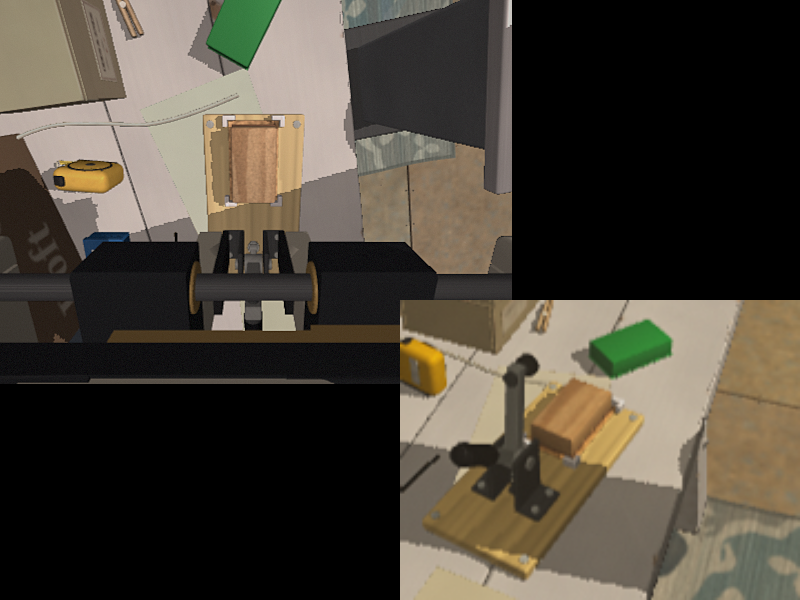

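The block (252,165 in the wrist view) lies between the lips: 1 mm off centre, with its top at about 45 mm. Now I check for obstacles beyond the handle.

```bash
python3 -m crank '[[[0,0,0],[-4.2,0,0],1],[[0,0,0],[-4.2,0,0],1],[[0,0,0],[-4.2,0,0],1],[[0,0,0],[-4.2,0,0],1],[[0,0,0],[-4.2,0,0],1],[[0,0,0],[-4,0,0],1],[[0,0,0],[0,0,0],1],[[0,0,0],[0,0,0],1]]'
python3 - <<'E'
from h import *
a=dict(np.load('top.npz'));P=pts(a);d=P[...,:2]-J0;jx=d@JX;jy=d@JY
for x in(-.1,-.05,0,.05,.1,.15,.2): print(x,[int(1000*np.percentile(P[...,2][(abs(jx-x)<.025)&(abs(jy-y)<.02)],95)) for y in(.14,.18,.22,.26,.3)])
delta(*jig(0,.175),.153,-101.2)
b=cap('side');P=pts(b);d=P[...,:2]-J0;jx=d@JX;jy=d@JY;k=(abs(jx)<.03)&(P[...,2]>.1)&(P[...,2]<.16)&(jy>.07)&(jy<.16);print('handle max jy',np.percentile(jy[k],[50,95,99]),P[k][:,2].max(),k.sum())
E
```

```text
time_s: 13.75
tcp_pos: [0.5255, 0.2858, 0.2742]
eef_rot: [179.9, -0.2, -101.3]
contact_force: [0.2, -0.7, 0.7]
gripper_width: 0.0002
gripper_force: 0.0
-0.1 [516, 3, 4, 4, 3]
-0.05 [14, 4, 4, 4, 4]
0 [148, 3, 3, 4, 3]
0.05 [15, 2, 3, 2, 2]
0.1 [6, 3, 99, 97, 97]
0.15 [86, 128, 128, 105, 105]
0.2 [129, 131, 130, 107, 106]
t 13.75 tcp [0.5255 0.2858 0.2742] [ 179.9   -0.2 -101.3] j [ 47.  13.  -7.  -0. -70. -58.] F [ 0.2 -0.7  0.7] w 0.0002 gf 0.0
shift cm [ 0.55 -0.05 12.12] turn [ 0.1 -0.2 -0.1]
handle max jy [0.12489029 0.14069298 0.1429221 ] 0.1516366815607031 214
```

```bash
python3 -m crank '[[[0,0,0],[0,0,4],1],[[0,0,0],[0,0,4],1],[[0,0,0],[0,0,3],1],[[0,0,0],[0,0,1.1],1],[[0,0,0],[1.2,0,0],1],[[0,0,0],[1,0,0],1],[[0,0,0],[1,0,-0.2],1],[[0,0,0],[1,0,-0.3],1]]'
python3 -m crank '[[[0,0,0],[1,0,-0.3],1],[[0,0,0],[1,0,-0.3],1],[[0,0,0],[1,0,-0.3],1],[[0,0,0],[1,0,-0.3],1]]'
python3 -m crank '[[[0,0,0],[1,0,-0.2],1],[[0,0,0],[1,0,-0.2],1]]'
python3 -c "
from h import *
delta(*jig(0,.055),.18,-101.2)"
```

```text
time_s: 14.6
tcp_pos: [0.5205, 0.2493, 0.1647]
eef_rot: [-179.6, 0.8, -101.3]
contact_force: [-10.5, 29.6, 17.1]
gripper_width: 0.0
gripper_force: 14.7
time_s: 15.0
tcp_pos: [0.5138, 0.2092, 0.1784]
eef_rot: [-179.5, 0.7, -101.2]
contact_force: [1.3, 7.2, 5.8]
gripper_width: 0.0007
gripper_force: 4.0
time_s: 15.2
tcp_pos: [0.5073, 0.186, 0.1796]
eef_rot: [-179.8, 0.3, -101.3]
contact_force: [0.5, 1.8, 0.8]
gripper_width: 0.0008
gripper_force: 0.8
t 15.2 tcp [0.5073 0.186  0.1796] [-179.8    0.3 -101.3] j [ 41.  11. -22.   0. -56. -52.] F [0.5 1.8 0.8] w 0.0008 gf 0.8360552333419946
shift cm [ 2.45  0.13 -0.05] turn [-0.2  0.3 -0.1]
```

```bash
python3 -m crank '[[[0,0,0],[1,0,0],1],[[0,0,0],[1,0,0],1],[[0,0,0],[0.8,0,0],1],[[0,0,0],[0,0,0],1],[[0,0,0],[-2,0,-3],1],[[0,0,0],[0,0,-4],1],[[0,0,0],[0,0,-3],1],[[0,0,0],[0,0,0],1]]'
python3 -m crank '[[[0,0,0],[0,0,0],1],[[0,0,0],[0,0,0],1],[[0,0,0],[0,0,0],1],[[0,0,0],[0,0,0],1]]'
python3 - <<'E'
from h import *
delta(*jig(0,.055),.28,-101.2)
b=cap('side');P=pts(b);hsv=cv2.cvtColor(b['color'],cv2.COLOR_RGB2HSV);d=P[...,:2]-J0;jx=d@JX;jy=d@JY
k=(P[...,2]>.038)&(P[...,2]<.052)&(abs(jx)<.05)&(jy<-.01)&(jy>-.14)&(hsv[...,1]>80)
print('block',np.median(P[k],0),jy[k].min(),jy[k].max(),jx[k].min(),jx[k].max())
k=(abs(jx)<.03)&(P[...,2]>.1)&(P[...,2]<.18)&(abs(jy)<.09);print('handle',np.c_[jx,][k].mean(),jy[k].mean(),P[k][:,2].mean(),P[k][:,2].max())
cv2.imwrite('pics/side5.png',cv2.resize(b['color'][150:330,150:390,::-1],(800,600),interpolation=cv2.INTER_CUBIC))
E
```

```text
time_s: 16.0
tcp_pos: [0.5064, 0.1786, 0.2809]
eef_rot: [-179.7, 0.2, -101.3]
contact_force: [0.1, -0.7, -0.1]
gripper_width: 0.0005
gripper_force: 0.0
time_s: 16.4
tcp_pos: [0.5042, 0.1772, 0.2756]
eef_rot: [179.9, -0.1, -101.3]
contact_force: [0.3, -0.4, -0.5]
gripper_width: 0.0004
gripper_force: 0.0
t 16.4 tcp [0.5042 0.1772 0.2756] [ 1.799e+02 -1.000e-01 -1.013e+02] j [ 40.   6. -15.  -0. -69. -52.] F [ 0.3 -0.4 -0.5] w 0.0004 gf 0.0
shift cm [ 1.53 -0.01 -0.44] turn [ 0.1 -0.1 -0.1]
block [0.46671647 0.04020584 0.0446363 ] -0.1140722938715786 -0.017319700876248758 -0.02939663792189774 0.027626404646518284
handle -0.0027082411822653297 0.014209114512917431 0.1376168279765799 0.16942502316689112
```

View pics/side5.png

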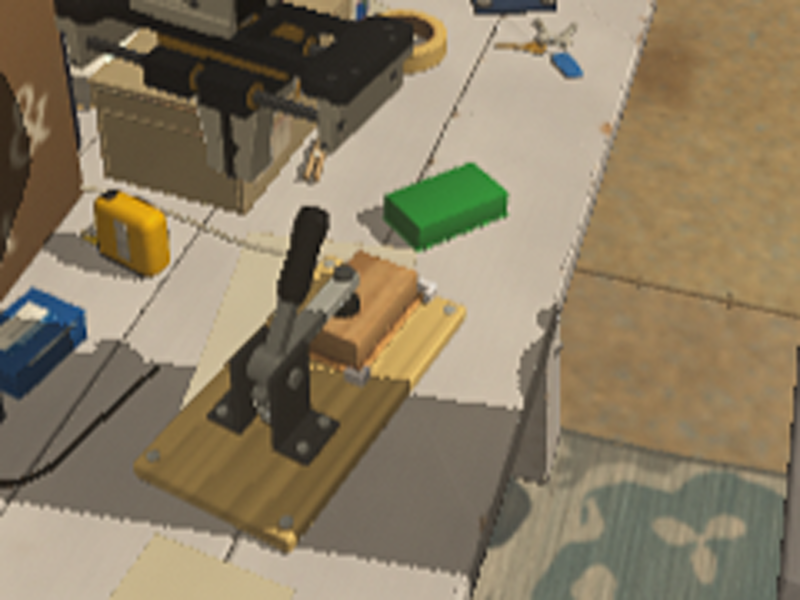

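The clamp has snapped shut, with its foot (345,300) on the block (365,310). The block is still between the lips, and the robot is clear of everything.

```bash
python3 -c "
from plant import r
print(r.close_job())"
```

```text
the job is handed in; nothing more can be done
None
```

The job is handed in: the clamp was snapped open, the block laid paper side down between the lips, and the clamp snapped shut with its foot on the block. It took about 16.5 s and the other things were not touched; no verdict came back.

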